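Fit the coin cell in a thermostat's battery well

ROBOT

A 7-joint arm with a two-finger parallel gripper is mounted at the origin on a cart in front of the work surface, level with it; the furniture and walls round the work are solid. World frame = base frame: x ahead of the robot, y to its left, z up, the work surface at z = 0. Lengths are in m, angles in rad, forces in N, time in s.
With the tool pointing down it reaches from about 0.4 to 0.925 m from the base axis. Payload 5.6 kg.
Tool frame: the origin (TCP) lies on the centre line of the jaws, within the pads' length; the fingertips stand 25 mm ahead of it and the grasp point (between the pads) lies 6 mm ahead of it; z points along the fingers, y is the line along which they close (so a half turn about z gives the same grasp; the last joint's range is limited). The gripper opens to 85 mm and grips with 20 to 120 N. Pads are 22 mm wide; open, the fingers measure 114 mm over their backs; the gripper's body (76 mm by 85 mm) begins 54 mm behind the grasp point. The pads swing forward as they close: fully open they stand 13 mm farther back than shut.
Start: joints at [1.093, 0.468, -0.012, 1.603, 0.006, 1.071, -0.056], TCP at [0.274, -0.59, 0.256] pointing down, gripper open.
Joint ranges: [-2.53, 2.53], [-0.31, 2.02], [-1.57, 1.55], [0.28, 2.44], [-1.29, 4.43], [0.15, 1.84], [-2.92, 2.92]. Speed limits (rad/s): [2.57, 2.57, 3.14, 3.14, 3.14, 3.14, 3.14].

INTERFACE

Orientations are given as a unit quaternion [w, x, y, z].
In Python, from plant import arm gives the robot as it stands.
- The arm moves only by the tool drive_tool, never from a script. Its argument "commands" is a list of rows, each a list of 7 numbers: the shift along the tool's x, y, z in m, then the turn, a rotation vector about the tool's x, y, z in rad, then the closure in counts, from 0 (fully open) to 255 (shut). A call has 1 to 5 rows; each row shifts and turns the commanded pose from where the row before left it, along the tool's axes as they then stand; what a row does not reach is not made up. A row lasts 1/8 s, in which the tool goes at most 62.5 mm and 10.7 degrees, less where a joint would pass 70% of its speed; a pose out of reach is approached as far as the arm can. A call with a gripper value outside its range is refused whole. The fingers move at their own pace and stop on an object; "squeeze" is the grip in N (left out, the last holds). Time passes only in rows, so rows that do not move let the fingers close. It gives the time, the measured TCP pose, the force, the opening and the grip force at its end, in the units of the state.
- arm.get_state(): the state, without advancing time (a new reading comes with each control period).
- arm.get_image(name): name is "scene" or "side" or "wrist"; returns a dict with "pixels" (420x560x3 uint8, red, green, blue), "depth" (420x560 float32, m along the optical axis (not along the pixel's ray), 0 where there is no reading), "camera_matrix" (3x3 intrinsics, pixels), "R" (3x3) and "t" (3): a world point X has camera coordinates R X + t. Camera axes: x right, y down, z forward; pixel columns grow to the right and rows downward; lengths in m; the calibration is good to about 2 mm. A picture is of the moment at which its call begins.
- arm.finish_job(): hands the job in; it is judged then, once.
Trained networks look in the newest picture that a camera, given by its name, has taken for a name from the list of things; names that differ only in an ending like _2 or _b are one class to them, and where a whole thing is asked for, a point or a joint stands for the part that bears it (a point fixed in the world has none). Each returns a list of dicts, best first, with "p" (0 to 1); they miss things now and then, are a little off and sometimes report something else, mostly with a low value. They report only what shows in the picture. A call takes as long as a camera call.
- arm.look_for(camera, thing): "pixel" ([column, row] in pixels, amid what is visible of it).
The state is a dict: "clock": time; "joint_positions": joint angles; "dq": joint speeds; "tau": joint torques, N m; "tool_pos": TCP position; "orientation": TCP orientation; "force": force on the tool from outside, world axes, zero at the start; "moment": the same for the moment, N m; "opening": finger opening in m; "grasp_force": force on a finger pad.
Only numpy, scipy, OpenCV 4.12 (cv2) and the standard library are available. Lean on these libraries where they do the work, as an engineer would, in place of code of your own. Each camera call takes 0.05 s, during which the arm holds its last target. There are 200 camera calls.

TASK

Fit the new coin cell in the thermostat that lies face down in the repair holder: push its sliding battery cover fully open, gently nudge the coin cell lying on the thermostat's back across the rim until it drops flat into the round battery well, then push the cover fully shut over it. Work by pushing with the fingertips only - do not pick the cell up - and leave the spent cell and the other things on the bench where they are.

Things in the scene. Friction and masses are not known exactly. Their poses are not given: they have to be found in the camera images.
- thermostat: Grey thermostat case, 86 x 134 mm, face down in a low dark holder plate (104 x 150 x 6 mm, jaws 19 mm high along both long sides); all fixed to the bench. Origin: under the holder's centre, on the bench; x across the case, y along it, z up. The case's flat back lies 30 mm above the origin; a rim 4 mm wide round its edge stands 1.2 mm higher. -y of the well the back is bare but for the cell.
- well (a point): Mouth centre of the round battery well (27.5 mm wide, 9.5 mm deep) in the middle of the case's back, level with the back; axes as the thermostat's. Two rails, 6 mm high, run along y from 10 mm at -y of the well to 62 mm at +y of it, inner faces at x = +-23 mm, 4 mm wide; the cover slides between them.
- cover (a joint): Sliding black battery cover, in m: 0 = shut (its 44 x 40 mm plate centred over the well), 0.037 = fully open, slid to the thermostat's +y, where it clears the well. A push of about 1.5 N moves it; it stays where it is left and has a stop at either end. Its flat top lies 3.6 mm above the case's back.
- cover_rib (a point): Top centre of the finger rib on the cover (moves with it): 30 mm wide across x, 5 mm thick along y, standing 7.5 mm above the cover's flat top, 11.1 mm above the case's back. Lies 10 mm to the +y side of the cover plate's centre. Push its -y face to open, its +y face to shut.
- cell_center (a point): Centre of the new coin cell: bare steel disc 24.5 mm across, 7.7 mm thick, about 12 g, loose, lying flat on the case's back at -y of the well. z up. Do not pinch it or push it with over 15 N (it slides at about 0.1 N). In the well its top is 1.8 mm below the case's back.
- old_cell_center (a point): Centre of the spent coin cell, of the same look and size, lying on the bench beyond the thermostat's -y end. Not to be moved.
- screwdriver_small: Small green-handled screwdriver, 141 x 16 x 16 mm, on the bench along the thermostat's near (-x) side. Not to be moved. Origin under its middle, x along it.
- relay_1: Plug-in relay in a clear cover, 28 x 22 x 40 mm, upright on the bench near the thermostat's -y end. Not to be moved. Origin under its middle.
- control_knob: Black control knob with a light cap, 28 mm across, 18 mm high, on the bench beyond the thermostat's +y end. Not to be moved. Origin under its middle.
- side_cutters: Blue-handled side cutters, 120 x 44 x 10 mm, on the bench to the left. Not to be moved. Origin under the middle.
- heat_sink: Black finned heat sink, 40 x 60 x 27 mm, on the bench to the left. Not to be moved. Origin under the middle.
- cell: The same cell; origin at the centre of its underside.

How it is judged:
On the way, in this order (a step that is already met when the one before it is completed fails the run):
1. the battery cover is pushed fully open (value of joint cover above 0.033 m), for 0.2 s.
2. with the cover open, the new cell has dropped flat into the well (horizontal distance between cell_center and well below 0.0028 m and z of cell_center in the frame of well below -0.0045 m and angle between cell_center's own z axis and vertical below 0.1 rad and value of joint cover above 0.025 m), for 0.2 s.
At the end, for the whole second after the job is handed in: The new cell lies flat (within 0.1 rad) and at rest in the well, its centre within 2.8 mm of the well's axis and at least 4.5 mm below its mouth, and the cover is shut to within 2 mm (horizontal distance between cell_center and well below 0.0028 m and z of cell_center in the frame of well below -0.0045 m and angle between cell_center's own z axis and vertical below 0.1 rad and value of joint cover below 0.002 m and linear speed of cell below 0.01 m/s); the robot touches nothing.
It fails at once if the new cell is lifted more than 6 mm off the thermostat's back (z of cell_center in the frame of well above 0.0099 m).
It fails at once if the new cell is pinched or pushed with more than 15 N (contact force between the fingers and cell above 15 N).
It fails at once if the new cell is knocked off the thermostat (z of cell_center in the frame of well below -0.012 m).
It fails at once if the new cell is turned over or stood on edge (angle between cell_center's own z axis and vertical above 1.2 rad).
It fails at once if something else on the bench is moved by more than 15 mm (distance of any of old_cell_center, screwdriver_small, relay_1, control_knob, side_cutters, heat_sink from where it was at the start of the episode above 0.015 m).
It also fails if it takes over 48 s, if anything falls off the work surface, if the arm or the gripper's body presses on something with over 40 N, if the wrist force passes 120 N, or if a joint passes its speed limit or range.

## Working session

There is one attempt and no reset: what is moved stays moved. The work goes in short steps, Python scripts to look and compute and a tool call to move; the robot and the scene stay as the last step left them, time stands still between calls to the robot, and variables do not carry over. Pictures are saved under pics/ and viewed, at most 10 in all, crops included, and the job is handed in when it is done.

Besides the shell and the picture viewer there is one more tool, called after ">>>" by a JSON object that holds its "name" and its "arguments". drive_tool: Moves the arm, as the interface text tells. Its arguments: {"type":"object","properties":{"commands":{"type":"array"},"squeeze":{"type":"number"}},"required":["commands"]}

```bash
mkdir -p pics
cat > h.py <<'E'
import numpy as np, cv2
from plant import arm
def pt(im,px,r=2):
    c,w=int(round(px[0])),int(round(px[1])); d=im["depth"][max(w-r,0):w+r+1,max(c-r,0):c+r+1]; d=d[d>0]
    if len(d)==0: return None
    z=np.median(d); K=im["camera_matrix"]
    p=z*np.linalg.inv(K)@np.array([px[0],px[1],1.]); return im["R"].T@(p-im["t"])
def ray(im,px,z):
    K=im["camera_matrix"];o=-im["R"].T@im["t"];d=im["R"].T@np.linalg.inv(K)@np.array([px[0],px[1],1.])
    return o+d*(z-o[2])/d[2]
def proj(im,X):
    c=im["R"]@np.array(X)+im["t"]; p=im["camera_matrix"]@c; return p[:2]/p[2]
def save(im,n): cv2.imwrite("pics/"+n,cv2.cvtColor(im["pixels"],cv2.COLOR_RGB2BGR))
E
python3 - <<'E'
from h import *
np.set_printoptions(precision=4,suppress=True)
s=arm.get_state(); print(s["tool_pos"],s["orientation"],s["force"],s["opening"],s["clock"])
for n in ["scene","side"]:
    im=arm.get_image(n); save(im,n+"0.png"); print(n,-im["R"].T@im["t"])
    for t in ["thermostat","cover_rib","cover","cell_center","well","relay_1","control_knob","screwdriver_small"]:
        for d in arm.look_for(n,t)[:2]: print(t,round(d["p"],2),np.round(d["pixel"],1),pt(im,d["pixel"]))
E
```

```text
[ 0.2735 -0.5891  0.2553] [-0.0008  0.9765  0.2156 -0.0002] [-0.0756  0.9309 -0.3681] 0.08533648898140223 0.0
scene [-0.0772  0.4159  1.3247]
thermostat 0.58 [343.4 187.3] [ 0.4774 -0.2042  0.0343]
cover_rib 0.48 [343.  181.3] [ 0.4946 -0.2171  0.0321]
cover 0.74 [342.7 179.6] [ 0.4996 -0.2202  0.032 ]
cell_center 0.59 [357.8 177.7] [ 0.4797 -0.2594  0.0311]
well 0.97 [342.  185.1] [ 0.486  -0.2063  0.033 ]
well 0.43 [357.8 175.1] [ 0.4849 -0.2632  0.0348]
relay_1 0.48 [377.3 157.3] [ 0.4976 -0.347   0.038 ]
control_knob 0.45 [303.3 195.5] [ 0.5358 -0.1083  0.0051]
screwdriver_small 0.73 [362.4 206.1] [ 0.407 -0.218  0.013]
side [0.1591 0.7513 0.6839]
thermostat 0.55 [315.5 190.2] [ 0.4784 -0.1973  0.0333]
cover_rib 0.58 [222.  317.3] [0.4861 0.3228 0.0075]
well 0.93 [312.1 192.8] [ 0.4811 -0.1757  0.0356]
relay_1 0.61 [323.7 168.4] [ 0.5053 -0.3415  0.0292]
control_knob 0.44 [290.3 203.8] [ 0.5254 -0.1149  0.0182]
screwdriver_small 0.42 [342.3 202.2] [ 0.3944 -0.2155  0.0044]
```

Run:
```python
import cv2
a=cv2.imread("pics/scene0.png")[130:240,260:420]
cv2.imwrite("pics/c0.png",cv2.resize(a,(800,550),interpolation=cv2.INTER_CUBIC))
```

```text
(no output)
```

View pics/c0.png

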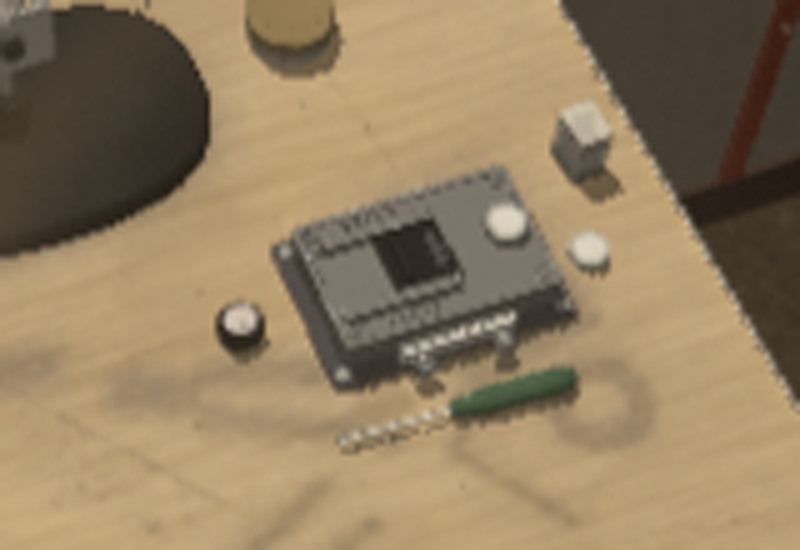

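Run:
```python
from h import *
np.set_printoptions(precision=4,suppress=True)
im=arm.get_image("scene")
for p in [(361.6,174.4),(343,181),(280,165),(298,172),(262,140),(308,195),(372,180),(317,135),(377,155)]: print(p,pt(im,p,1))
w=arm.get_image("wrist"); print(-w["R"].T@w["t"],w["R"],w["camera_matrix"])
print(ray(w,(280,210),0))
```

```text
(361.6, 174.4) [ 0.4786 -0.2714  0.0388]
(343, 181) [ 0.4957 -0.2181  0.0313]
(280, 165) [ 0.652  -0.1105  0.0198]
(298, 172) [ 0.612  -0.1468 -0.0004]
(262, 140) [ 0.6959 -0.0808  0.1158]
(308, 195) [ 0.5244 -0.1159  0.0157]
(372, 180) [ 0.4638 -0.3055 -0.0029]
(317, 135) [ 0.6745 -0.2647  0.0205]
(377, 155) [ 0.5042 -0.3516  0.0382]
[ 0.3477 -0.5564  0.3738] [[ 0.4207 -0.9072 -0.0007]
 [-0.8619 -0.3999  0.3118]
 [-0.2831 -0.1306 -0.9502]] [[376.7464   0.     281.9825]
 [  0.     376.7464 207.7639]
 [  0.       0.       1.    ]]
[ 0.2332 -0.6069  0.    ]
```

>>> {"name": "drive_tool", "arguments": {"commands": [[0.05,-0.037,0,0,0,0,0],[0.05,-0.037,0,0,0,0,0],[0.05,-0.037,0,0,0,0,0],[0.05,-0.037,0,0,0,0,0]]}}

```text
clock: 1.5
tool_pos: [0.3937, -0.3693, 0.2566]
orientation: [0.0, 0.976, 0.216, 0.0]
force: [1.0, 0.5, 0.1]
opening: 0.0856
grasp_force: 0.0
```

>>> {"name": "drive_tool", "arguments": {"commands": [[0.044,-0.023,0,0,0,0,225],[0.044,-0.023,0,0,0,0,225],[0.044,-0.023,0,0,0,0,225],[0.044,-0.023,0,0,0,0,225],[0,0,0,0,0,0,225]]}}

```text
clock: 2.12
tool_pos: [0.5162, -0.209, 0.2565]
orientation: [-0.001, 0.976, 0.219, 0.001]
force: [0.4, 0.0, 0.8]
opening: 0.0096
grasp_force: 0.0
```

Run:
```python
from h import *
np.set_printoptions(precision=4,suppress=True)
s=arm.get_state(); print(s["tool_pos"],s["opening"],s["clock"])
im=arm.get_image("wrist"); save(im,"w1.png"); np.savez("w1.npz",**im)
for t in ["thermostat","cover_rib","cell_center","well"]:
    for d in arm.look_for("wrist",t)[:2]: print(t,round(d["p"],2),np.round(d["pixel"],1),pt(im,d["pixel"]))
```

```text
[ 0.5162 -0.209   0.2565] 0.009604158547702572 2.125
thermostat 0.64 [284.  189.8] [ 0.5058 -0.2166  0.0331]
cover_rib 0.82 [280.9 195. ] [ 0.5001 -0.2161  0.0334]
cell_center 0.91 [323.  232.9] [ 0.4841 -0.2684  0.0373]
well 0.69 [283.6 188. ] [ 0.5073 -0.2155  0.0333]
well 0.61 [323.2 233.7] [ 0.4835 -0.2689  0.0373]
```

View pics/w1.png

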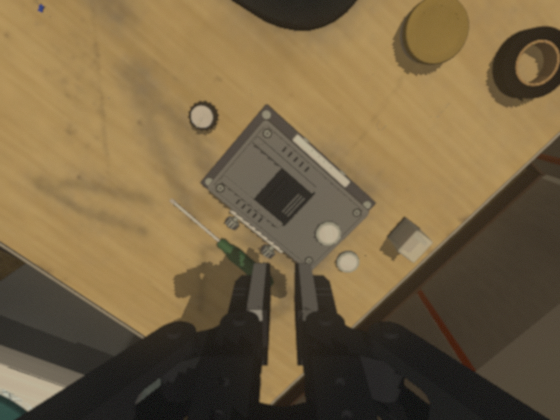

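```bash
cat >> h.py <<'E'
def cloud(im):
    h,w=im["depth"].shape; u,v=np.meshgrid(np.arange(w),np.arange(h)); z=im["depth"]
    K=im["camera_matrix"]; P=np.stack([(u-K[0,2])/K[0,0]*z,(v-K[1,2])/K[1,1]*z,z],-1)
    W=(P-im["t"])@im["R"]; W[z<=0]=np.nan; return W
E
python3 - <<'E'
from h import *
np.set_printoptions(precision=4,suppress=True)
im=np.load("w1.npz"); W=cloud(im)
for p in [(267,114),(369,205),(208,182),(310,262)]: print("corner",pt(im,p,1))
m=(W[...,2]>.024)&(W[...,2]<.05)&(np.hypot(W[...,0]-.5,W[...,1]+.216)<.1)
n,l,st,c=cv2.connectedComponentsWithStats(m.astype(np.uint8)); k=1+np.argmax(st[1:,4])
P=W[l==k]; print(st[k],np.nanmedian(P[:,2]))
r=cv2.minAreaRect((P[:,:2]*1000).astype(np.float32)); print("case rect mm",r, cv2.boxPoints(r))
b=(im["pixels"].sum(2)>480)
for x,y in [(328,233)]:
    mm=b&(np.hypot(np.arange(560)[None]-x,np.arange(420)[:,None]-y)<22)&(W[...,2]>.03)
    Q=W[mm]; print("cell",len(Q),Q.mean(0),np.median(Q,0)); r=cv2.minEnclosingCircle((Q[:,:2]*1000).astype(np.float32)); print(r)
bl=(im["pixels"].sum(2)<120)&(l==k)
Q=W[bl]; r=cv2.minAreaRect((Q[:,:2]*1000).astype(np.float32)); print("cover",len(Q),r,np.median(Q,0))
a=cv2.resize(im["pixels"][100:275,195:385],None,fx=4,fy=4,interpolation=cv2.INTER_CUBIC)[:600,:,::-1]; 
cv2.imwrite("pics/c1.png",cv2.resize(im["pixels"][130:270,230:380,::-1],(600,560),interpolation=cv2.INTER_CUBIC))
E
```

```text
corner [ 0.5597 -0.1732  0.0062]
corner [ 0.5219 -0.3055  0.0061]
corner [ 0.474  -0.1474  0.0066]
corner [ 0.4481 -0.2731  0.0298]
[  207   120   161   150 12115] 0.03023908333381213
case rect mm ((497.89105224609375, -224.88246154785156), (133.69427490234375, 86.13046264648438), 73.83119201660156) [[ 437.9144 -277.0932]
 [ 520.6381 -301.0778]
 [ 557.8677 -172.6717]
 [ 475.144  -148.6871]]
cell 245 [ 0.4857 -0.2734  0.0374] [ 0.4857 -0.2735  0.0374]
((485.5128173828125, -273.4917297363281), 9.060199737548828)
cover 35 ((499.83331298828125, -212.60202026367188), (14.950013160705566, 33.5012321472168), 78.3198013305664) [ 0.5034 -0.2098  0.0367]
```

View pics/c1.png

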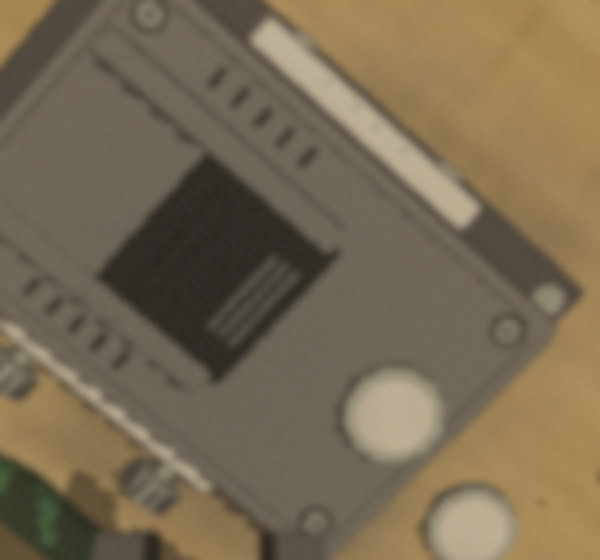

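>>> {"name": "drive_tool", "arguments": {"commands": [[0,0,0,0,0,-0.169,225],[0,0,0,0,0,-0.169,225],[0,0,0,0,0,-0.169,225],[0,0,0,0,0,-0.169,225],[0,0,0,0,0,-0.17,225]]}}

```text
clock: 3.0
tool_pos: [0.5129, -0.215, 0.2563]
orientation: [0.0, 0.801, 0.599, -0.0]
force: [-0.5, 0.1, -0.0]
opening: 0.0101
grasp_force: 0.0
```

>>> {"name": "drive_tool", "arguments": {"commands": [[-0.03,-0.013,0.04,0,0,0,225],[0,0,0.05,0,0,0,225],[0,0,0.03,0,0,0,225],[0,0,0,0,0,0,225]]}}

```text
clock: 3.5
tool_pos: [0.4905, -0.2392, 0.1343]
orientation: [-0.002, 0.803, 0.597, -0.001]
force: [0.5, -0.3, 0.3]
opening: 0.0102
grasp_force: 0.0
```

```bash
cat >> h.py <<'E'
C=np.array([.4979,-.2249]); A=np.deg2rad(73.83); YT=np.array([np.cos(A),np.sin(A)]); XT=np.array([YT[1],-YT[0]])
def th(p): d=np.asarray(p)[:2]-C; return np.array([d@XT,d@YT,p[2]])*1000
def toW(x,y,z): return np.r_[C+x/1000*XT+y/1000*YT,z/1000]
E
python3 - <<'E'
from h import *
np.set_printoptions(precision=2,suppress=True)
o=np.load("w1.npz")
for q in [(213,265),(275,318),(151,212)]: print("cover",th(ray(o,(230+q[0]/4,130+q[1]/4),.0336)))
s=arm.get_state(); print(th(s["tool_pos"]),s["orientation"],s["force"],s["clock"])
im=arm.get_image("wrist"); save(im,"w2.png"); np.savez("w2.npz",**im)
for t in ["cover_rib","cell_center","well"]:
    for d in arm.look_for("wrist",t)[:2]: p=pt(im,d["pixel"]); print(t,round(d["p"],2),np.round(d["pixel"],1),th(p) if p is not None else 0)
for n,X in dict(rib=(0,10,41.1),well=(0,0,33.6),cell=(1.6,-50,37.7)).items(): print(n,proj(im,toW(*X)))
E
```

```text
cover [ 0.23  6.61 33.6 ]
cover [  0.18 -13.15  33.6 ]
cover [ 0.28 25.93 33.6 ]
[ -3.18 -15.77 134.3 ] [-0.   0.8  0.6 -0. ] [ 0.52 -0.27  0.27] 3.5
cover_rib 0.64 [282.  184.3] [-2.21  7.41 33.24]
cell_center 0.63 [283.7 270.5] [ -1.69 -47.72  37.59]
well 0.71 [283.1 166.6] [-1.44 18.63 35.49]
rib [285.73 183.34]
well [285.78 196.32]
cell [288.92 273.77]
```

View pics/w2.png

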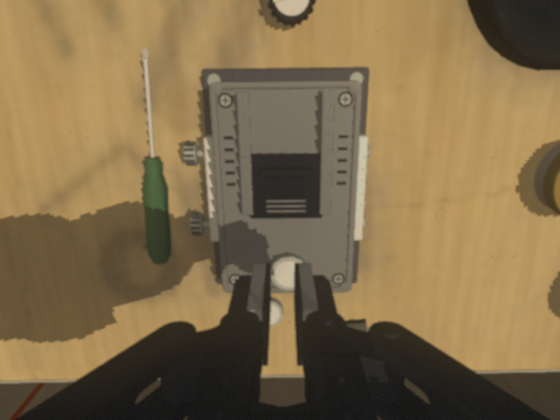

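Run:
```python
from h import *
np.set_printoptions(precision=2,suppress=True)
im=np.load("w2.npz"); W=cloud(im)
T=np.stack([(W[...,:2]-C)@XT*1e3,(W[...,:2]-C)@YT*1e3,W[...,2]*1e3],-1)
def rect(m):
    P=T[m]; r=cv2.minAreaRect(P[:,:2].astype(np.float32)); return len(P),np.round(r[0],1),np.round(r[1],1),round(r[2],1),np.median(P[:,2])
row=np.arange(420)[:,None]
z=T[...,2]; in_=(abs(T[...,0])<50)&(T[...,1]>-35)
print("back",rect(in_&(z>27)&(z<50)&(T[...,1]>-35)))
rb=(abs(T[...,0])<17)&(T[...,1]>-10)&(T[...,1]<45)&(z>38.5)&(z<45); print("rib",rect(rb),np.percentile(T[rb],[2,50,98],axis=0))
bl=(im["pixels"].sum(2)<120)&(abs(T[...,0])<24)&(T[...,1]>-20)&(T[...,1]<40); print("cover",rect(bl))
for q in [(286,218),(286,153)]: print(th(ray(im,q,.0336)))
ce=(im["pixels"].sum(2)>480)&(z>35)&(z<40)&(abs(T[...,0])<20)&(T[...,1]<-20)&(T[...,1]>-65); print("cell",rect(ce))
r=(z>35)&(z<37.5)&(abs(T[...,0])>20)&(abs(T[...,0])<30)&(T[...,1]>-25); print("rails",np.percentile(T[r&(T[...,0]>0)],[2,50,98],axis=0),np.percentile(T[r&(T[...,0]<0)],[2,50,98],axis=0))
```

```text
back (23871, array([-0.3, 15.6]), array([ 86.4, 101.2]), 0.0, np.float64(30.424415731604466))
rib (447, array([-0.3, 16.3]), array([ 4.8, 29.9]), 89.8, np.float64(40.60543609517143)) [[-14.22  14.04  38.72]
 [ -0.35  16.53  40.61]
 [ 13.93  18.6   42.08]]
cover (13618, array([0. , 0.3]), array([40.5, 48. ]), 90.0, np.float64(180.01277273216937))
[  0.03 -13.89  33.6 ]
[ 0.32 26.26 33.6 ]
cell (420, array([ -1.6, -50.2]), array([19.7, 11.5]), 86.4, np.float64(37.443441716319526))
rails [[20.15 -8.5  35.05]
 [23.23 28.75 35.89]
 [26.44 59.99 37.07]] [[-27.07  -8.52  35.06]
 [-23.73  28.71  35.88]
 [-20.61  59.93  37.06]]
```

>>> {"name": "drive_tool", "arguments": {"commands": [[0.012,0.003,0.03,0,0,0,225],[0,0,0.03,0,0,0,225],[0,0,0.01,0,0,0,225],[0,0,0.002,0,0,0,225],[0,0,0,0,0,0,225]]}}

```text
clock: 4.32
tool_pos: [0.4997, -0.2284, 0.0654]
orientation: [0.001, 0.802, 0.597, 0.0]
force: [-0.3, 0.0, -0.5]
opening: 0.01
grasp_force: 0.0
```

Run:
```python
from h import *
np.set_printoptions(precision=2,suppress=True)
s=arm.get_state(); print(th(s["tool_pos"]),s["orientation"],s["force"])
im=arm.get_image("wrist"); save(im,"w3.png"); W=cloud(im)
```

```text
[ 2.7  -2.82 65.42] [0.  0.8 0.6 0. ] [-0.28  0.03 -0.5 ]
```

View pics/w3.png

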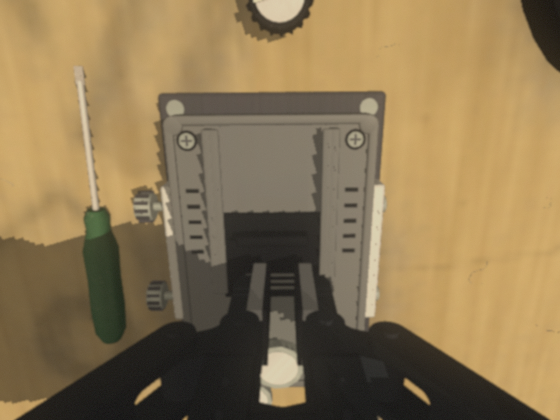

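>>> {"name": "drive_tool", "arguments": {"commands": [[0,-0.003,0.003,0,0,0,225],[0,0,0.002,0,0,0,225],[0.006,0,0,0,0,0,225],[0.006,0,0,0,0,0,225],[0,0,0,0,0,0,225]]}}

```text
clock: 5.0
tool_pos: [0.4998, -0.2146, 0.0593]
orientation: [-0.0, 0.801, 0.598, 0.0]
force: [-0.3, 0.5, -0.2]
opening: 0.0099
grasp_force: 0.0
```

>>> {"name": "drive_tool", "arguments": {"commands": [[0.007,0,0,0,0,0,225],[0.007,0,0,0,0,0,225],[0.007,0,0,0,0,0,225],[0.006,0,0,0,0,0,225],[0,0,0,0,0,0,225]]}}

```text
clock: 5.62
tool_pos: [0.5062, -0.1929, 0.0593]
orientation: [0.001, 0.802, 0.597, -0.002]
force: [-3.0, -9.7, 0.2]
opening: 0.0098
grasp_force: 4.8
```

```bash
cat > m.py <<'E'
from h import *
np.set_printoptions(precision=2,suppress=True)
s=arm.get_state(); print(th(s["tool_pos"]),s["force"],s["clock"])
im=arm.get_image("wrist"); W=cloud(im)
T=np.stack([(W[...,:2]-C)@XT*1e3,(W[...,:2]-C)@YT*1e3,W[...,2]*1e3],-1); z=T[...,2]
g=T[...,1]>s["tool_pos"][0]*0+th(s["tool_pos"])[1]+11.5
rb=(abs(T[...,0])<20)&(T[...,1]>5)&(T[...,1]<70)&(z>38.5)&(z<45)
if rb.sum(): print("rib",rb.sum(),np.percentile(T[rb],[3,50,97],axis=0))
E
python3 m.py
```

```text
[-0.94 33.01 59.29] [-2.96 -9.74  0.16] 5.625
rib 1340 [[-14.96  36.85  38.91]
 [ -0.05  45.68  40.76]
 [ 14.57  48.77  44.49]]
```

>>> {"name": "drive_tool", "arguments": {"commands": [[0.004,0,0,0,0,0,225],[0.003,0,0,0,0,0,225],[0.002,0,0,0,0,0,225],[0,0,0,0,0,0,225]]}}

```text
clock: 6.18
tool_pos: [0.5063, -0.1923, 0.0594]
orientation: [0.003, 0.804, 0.594, -0.006]
force: [-7.0, -26.3, 0.4]
opening: 0.0097
grasp_force: 13.6
```

```bash
python3 m.py
```

```text
[-1.01 33.7  59.36] [ -7.01 -26.32   0.41] 6.175
rib 1308 [[-15.21  38.23  38.97]
 [ -0.05  45.89  40.79]
 [ 15.07  48.91  44.62]]
```

Run:
```python
from h import *
a=arm.get_image("wrist"); b=arm.get_image("side"); c=arm.get_image("scene")
f=lambda i,r,c0,s:cv2.resize(i["pixels"][r:r+s*3//4,c0:c0+s,::-1],(400,300),interpolation=cv2.INTER_CUBIC)
p=proj(b,toW(0,40,35)).astype(int); q=proj(c,toW(0,40,35)).astype(int)
top=cv2.resize(a["pixels"][:,:,::-1],(400,300))
o=np.vstack([np.hstack([f(a,100,170,240),top]),np.hstack([f(b,p[1]-70,p[0]-80,160),f(c,q[1]-70,q[0]-80,160)])])
cv2.imwrite("pics/m4.png",o)
```

```text
(no output)
```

View pics/m4.png

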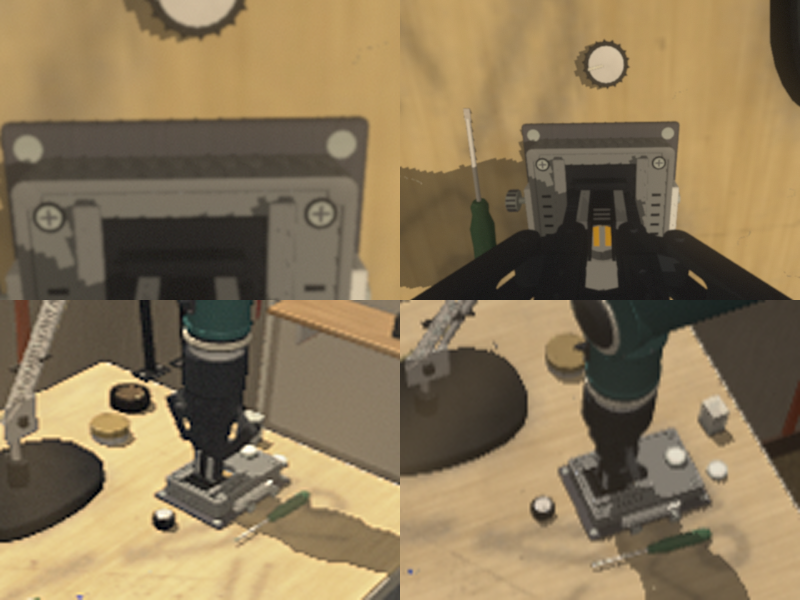

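>>> {"name": "drive_tool", "arguments": {"commands": [[-0.015,0,0,0,0,0,225],[-0.005,0,-0.04,0,0,0,225],[-0.045,0,-0.02,0,0,0,225],[-0.057,0,0,0,0,0,225],[0,0,0,0,0,0,225]]}}

```text
clock: 7.0
tool_pos: [0.4733, -0.3026, 0.1195]
orientation: [0.001, 0.804, 0.594, -0.001]
force: [-0.2, 0.5, -0.2]
opening: 0.0101
grasp_force: 0.0
```

```bash
cat > c.py <<'E'
from h import *
import sys
np.set_printoptions(precision=2,suppress=True)
s=arm.get_state(); print(th(s["tool_pos"]),s["orientation"],s["force"],s["clock"])
im=arm.get_image("wrist"); save(im,sys.argv[1]); W=cloud(im)
T=np.stack([(W[...,:2]-C)@XT*1e3,(W[...,:2]-C)@YT*1e3,W[...,2]*1e3],-1); z=T[...,2]
p=im["pixels"].astype(int); b=(p.min(2)>135)&(z>24)&(z<41)&(abs(T[...,0])<28)&(T[...,1]>-66)&(T[...,1]<16)
n,l,st,c=cv2.connectedComponentsWithStats(b.astype(np.uint8))
for k in range(1,n):
    if st[k,4]>60:
        P=T[l==k]; r=cv2.minEnclosingCircle(P[:,:2].astype(np.float32)); print("cell?",st[k],P.mean(0),r)
yel=(p[...,0]-p[...,2]>60)&(abs(T[...,0])<20)&(abs(T[...,1])<22)
if yel.sum()>20: print("orange",yel.sum(),np.percentile(T[yel],[2,50,98],axis=0))
rb=(abs(T[...,0])<20)&(T[...,1]>30)&(T[...,1]<70)&(z>38.5)&(z<45)
if rb.sum(): print("rib",rb.sum(),np.percentile(T[rb],[3,50,97],axis=0))
dw=(z<26)&(z>10)&(abs(T[...,0])<20)&(abs(T[...,1])<22)
if dw.sum()>20: print("deep",cv2.minEnclosingCircle(T[dw][:,:2].astype(np.float32)),np.median(T[dw],0))
E
python3 c.py w5.png
```

```text
[ -2.   -81.48 119.53] [ 0.    0.8   0.59 -0.  ] [-0.17  0.55 -0.16] 7.0
cell? [268 161  36  35 972] [  1.58 -50.    37.53] ((1.564071774482727, -50.22636795043945), 9.973185539245605)
orange 555 [[-5.93 -8.98 19.42]
 [ 1.8  -0.46 20.88]
 [ 6.12 12.32 25.84]]
deep ((-0.25163766741752625, -0.8414860963821411), 13.832478523254395) [-0.27 -0.53 20.52]
```

View pics/w5.png

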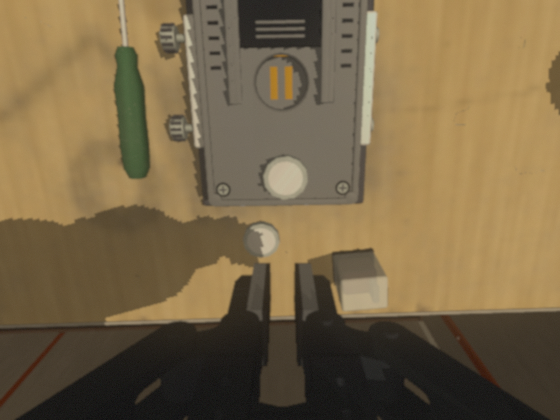

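>>> {"name": "drive_tool", "arguments": {"commands": [[0,0.0035,0.03,0,0,-0.014,225],[0,0,0.025,0,0,0,225],[0,0,0.006,0,0,0,225],[0,0,0,0,0,0,225]]}}

```text
clock: 7.55
tool_pos: [0.479, -0.2975, 0.0583]
orientation: [-0.0, 0.797, 0.604, 0.0]
force: [-0.4, -0.8, 0.5]
opening: 0.0103
grasp_force: 0.0
```

```bash
python3 c.py w6.png
```

```text
[  2.09 -75.04  58.34] [-0.   0.8  0.6  0. ] [-0.43 -0.84  0.46] 7.55
cell? [ 254  209   49   45 1744] [  1.51 -50.11  37.57] ((1.512193202972412, -50.39091873168945), 9.802159309387207)
orange 1025 [[-6.04 -9.14 19.32]
 [ 0.02 -0.55 20.86]
 [ 5.88 12.33 27.54]]
deep ((-0.3285781145095825, -0.9320792555809021), 13.925399780273438) [-0.47 -0.86 20.56]
```

View pics/w6.png

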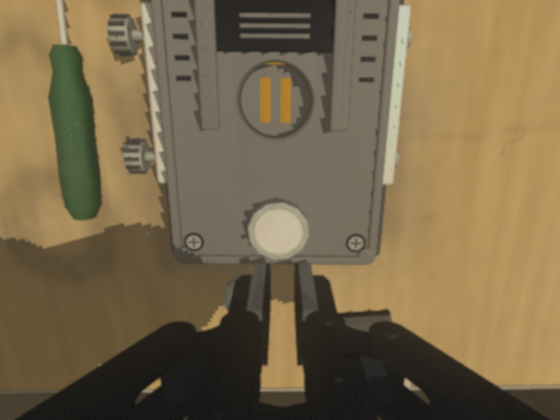

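>>> {"name": "drive_tool", "arguments": {"commands": [[0.005,0,0,0,0,0,225],[0.006,-0.0005,0,0,0,0,225],[0.006,-0.0005,0,0,0,0,225],[0.006,-0.0005,0,0,0,0,225],[0.006,-0.0005,0,0,0,0,225]]}}

```text
clock: 8.22
tool_pos: [0.4844, -0.27, 0.0583]
orientation: [0.0, 0.798, 0.603, -0.0]
force: [0.7, -0.6, 0.5]
opening: 0.0101
grasp_force: 0.1
```

```bash
python3 c.py w7.png
```

```text
[ -0.44 -47.11  58.32] [ 0.   0.8  0.6 -0. ] [ 0.71 -0.61  0.51] 8.225
cell? [ 254  211   58   54 2394] [  0.69 -24.88  37.54] ((0.8605488538742065, -25.18387794494629), 11.791885375976562)
orange 889 [[-6.19 -9.38 19.44]
 [-1.52 -0.79 20.74]
 [ 5.95  7.67 22.61]]
rib 1461 [[-13.98  43.56  39.13]
 [ -0.11  45.87  40.71]
 [ 13.45  48.3   41.98]]
deep ((-0.2914591431617737, -1.319644570350647), 13.864660263061523) [-0.32 -1.94 20.54]
```

>>> {"name": "drive_tool", "arguments": {"commands": [[0.004,0,0,0,0,0,225],[0.004,-0.0005,0,0,0,0,225],[0.003,0,0,0,0,0,225],[0.002,0,0,0,0,0,225],[0,0,0,0,0,0,225]]}}

```text
clock: 8.9
tool_pos: [0.4874, -0.2577, 0.0583]
orientation: [-0.0, 0.798, 0.603, -0.0]
force: [0.8, -1.4, 0.4]
opening: 0.0099
grasp_force: 0.0
```

```bash
python3 c.py w8.png
```

```text
[ -0.95 -34.44  58.26] [-0.   0.8  0.6 -0. ] [ 0.8  -1.37  0.38] 8.9
cell? [ 253  210   59   54 2480] [  0.08 -11.92  37.5 ] ((1.19975745677948, -13.497624397277832), 13.33946418762207)
orange 574 [[-5.95 -4.21 19.51]
 [ 1.73  2.01 20.8 ]
 [ 6.04 12.17 28.52]]
rib 1305 [[-13.96  43.69  39.31]
 [ -0.59  46.    40.73]
 [ 13.47  48.28  42.  ]]
deep ((-0.3418385088443756, -1.3765212297439575), 13.815354347229004) [-0.41  0.96 20.49]
```

>>> {"name": "drive_tool", "arguments": {"commands": [[0.002,0,0,0,0,0,225],[0.002,0,0,0,0,0,225],[0.002,0,0,0,0,0,225],[0.002,0,0,0,0,0,225],[0,0,0,0,0,0,225]]}}

```text
clock: 9.57
tool_pos: [0.4896, -0.2499, 0.0583]
orientation: [-0.0, 0.798, 0.603, 0.0]
force: [-0.5, 0.1, -0.1]
opening: 0.01
grasp_force: 0.0
```

```bash
python3 c.py w9.png
```

```text
[ -0.99 -26.31  58.29] [-0.   0.8  0.6  0. ] [-0.53  0.1  -0.1 ] 9.575
cell? [ 254  204   57   53 2321] [ 0.01 -1.68 34.23] ((0.050444602966308594, -1.8204491138458252), 11.437150955200195)
orange 157 [[ -6.03 -17.18  19.61]
 [  0.82   6.18  21.05]
 [  6.02  12.52 108.17]]
rib 1244 [[-13.93  43.8   39.17]
 [ -0.29  46.22  40.66]
 [ 13.4   48.5   42.  ]]
deep ((-0.24108171463012695, -1.5078961849212646), 13.913805961608887) [-0.44  5.33 20.43]
```

>>> {"name": "drive_tool", "arguments": {"commands": [[0.002,0,0,0,0,0,225],[0.001,0,0,0,0,0,225],[0.001,0,0,0,0,0,225],[0,0,0,0,0,0,225]]}}

```text
clock: 10.12
tool_pos: [0.4907, -0.2462, 0.0583]
orientation: [0.0, 0.798, 0.603, -0.0]
force: [1.2, 0.4, -0.4]
opening: 0.01
grasp_force: 0.0
```

```bash
python3 c.py w10.png
```

```text
[ -1.02 -22.49  58.29] [ 0.   0.8  0.6 -0. ] [ 1.15  0.38 -0.37] 10.125
cell? [ 254  205   57   54 2306] [ 0.01  1.44 34.2 ] ((0.07388591766357422, 0.9879637956619263), 11.525274276733398)
orange 45 [[-19.11 -13.54  19.85]
 [  0.03 -12.62 106.93]
 [  4.7   12.73 117.56]]
rib 1209 [[-14.01  43.84  39.19]
 [ -0.61  46.28  40.67]
 [ 13.44  48.5   41.89]]
deep ((-0.30381861329078674, -1.571656584739685), 13.824248313903809) [-1.32  5.17 20.39]
```

View pics/w10.png

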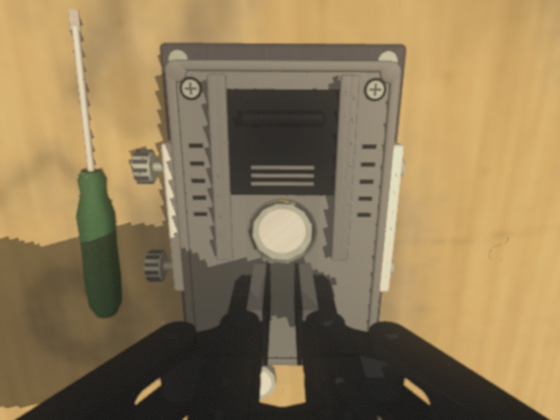

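```bash
cat >> c.py <<'E'
for k in range(1,n):
    if st[k,4]>400:
        P=T[l==k]; a=np.linalg.lstsq(np.c_[P[:,:2]-P[:,:2].mean(0),np.ones(len(P))],P[:,2],rcond=None)[0]; print("plane slopes x,y, z",a, (P[:,:2].min(0)+P[:,:2].max(0))/2,P[:,:2].min(0),P[:,:2].max(0))
E
python3 c.py w11.png | grep -E "plane|cell"
```

```text
cell? [ 253  205   57   54 2317] [-0.25  1.27 34.21] ((-0.3470149040222168, 1.4343304634094238), 11.502690315246582)
plane slopes x,y, z [ 0.07 -0.86 34.21] [-0.38  1.21] [-11.72  -7.64] [10.96 10.05]
```

>>> {"name": "drive_tool", "arguments": {"commands": [[0.001,0,0,0,0,0,225],[0.001,0,0,0,0,0,225],[0.001,0,0,0,0,0,225],[0,0,0,0,0,0,225]]}}

```text
clock: 10.72
tool_pos: [0.4914, -0.2436, 0.0583]
orientation: [0.0, 0.798, 0.603, -0.0]
force: [0.1, -1.0, 1.2]
opening: 0.01
grasp_force: 0.4
```

```bash
python3 c.py w12.png | grep -vE "rib|orange"
```

```text
[ -1.08 -19.77  58.31] [ 0.   0.8  0.6 -0. ] [ 0.14 -0.99  1.15] 10.725
cell? [ 253  209   57   50 2219] [-0.26  3.41 34.34] ((-0.43210649490356445, 3.5026915073394775), 11.54636001586914)
 [  0.27  -9.92 106.92]
 [  4.65  12.57 117.52]]
 [ -0.29  46.28  40.65]
 [ 13.44  48.55  41.94]]
deep ((-0.31905218958854675, -1.496896505355835), 13.831066131591797) [10.07 -3.85 23.07]
plane slopes x,y, z [ 0.07 -0.87 34.34] [-0.44  3.22] [-11.8   -4.97] [10.91 11.41]
```

>>> {"name": "drive_tool", "arguments": {"commands": [[-0.001,0,0,0,0,0,225],[-0.001,0,0,0,0,0,225],[-0.001,0,0,0,0,0,225],[-0.001,0,0,0,0,0,225],[0,0,0,0,0,0,225]]}}

```text
clock: 11.4
tool_pos: [0.4903, -0.2474, 0.0583]
orientation: [0.0, 0.798, 0.603, -0.0]
force: [0.1, 0.1, 1.4]
opening: 0.0102
grasp_force: 0.0
```

```bash
python3 c.py w13.png | grep -vE "rib|orange"
```

```text
[ -1.03 -23.73  58.28] [ 0.   0.8  0.6 -0. ] [0.12 0.05 1.35] 11.4
cell? [ 255  205   55   51 2205] [ 0.09 -1.96 28.01] ((-0.13151279091835022, -2.3030710220336914), 12.029153823852539)
 [ -0.   -13.56 106.83]
 [  4.72  12.77 117.06]]
 [ -0.25  46.13  40.65]
 [ 13.4   48.42  41.92]]
deep ((-0.26758021116256714, -1.5131856203079224), 13.833110809326172) [-1.33  4.18 21.03]
plane slopes x,y, z [-0.    0.01 28.01] [ 0.04 -2.37] [-11.38 -14.24] [11.45  9.49]
```

>>> {"name": "drive_tool", "arguments": {"commands": [[-0.002,0,-0.035,0,0,0,225],[0.045,0,0,0,0,0,225],[0.047,0,0,0,0,0,225],[0,0,0,0,0,0,225]]}}

```text
clock: 11.95
tool_pos: [0.5162, -0.156, 0.0936]
orientation: [-0.0, 0.795, 0.606, 0.001]
force: [-1.0, -0.7, -0.5]
opening: 0.0103
grasp_force: 0.0
```

>>> {"name": "drive_tool", "arguments": {"commands": [[0,0,0.02,0,0,0,225],[0,0,0.01,0,0,0,225],[0,0,0.003,0,0,0,225],[0,0,0,0,0,0,225]]}}

```text
clock: 12.45
tool_pos: [0.5148, -0.1611, 0.0603]
orientation: [-0.0, 0.798, 0.603, -0.0]
force: [0.1, -0.1, -0.3]
opening: 0.0096
grasp_force: 0.0
```

```bash
python3 -c "
from h import *
s=arm.get_state();print(th(s['tool_pos']),s['orientation'],s['force'])"
```

```text
[-1.52313494 66.01516023 60.26019974] [-1.96076617e-05  7.97840749e-01  6.02868256e-01 -7.42140552e-05] [ 0.10751574 -0.10065749 -0.29567377]
```

>>> {"name": "drive_tool", "arguments": {"commands": [[-0.006,0,0,0,0,0,225],[-0.007,0,0,0,0,0,225],[-0.007,0,0,0,0,0,225],[-0.007,0,0,0,0,0,225],[-0.007,0,0,0,0,0,225]]}}

```text
clock: 13.08
tool_pos: [0.5056, -0.1939, 0.0604]
orientation: [0.0, 0.798, 0.603, 0.0]
force: [0.9, 1.0, 1.1]
opening: 0.01
grasp_force: 0.7
```

>>> {"name": "drive_tool", "arguments": {"commands": [[-0.005,0,0,0,0,0,225],[-0.004,0,0,0,0,0,225],[-0.003,0,0,0,0,0,225],[0,0,0,0,0,0,225]]}}

```text
clock: 13.58
tool_pos: [0.5029, -0.203, 0.0603]
orientation: [-0.001, 0.797, 0.604, 0.001]
force: [0.9, 5.7, 0.8]
opening: 0.0099
grasp_force: 2.8
```

```bash
python3 -c "
from h import *
s=arm.get_state();print(th(s['tool_pos']),s['orientation'],s['force'])"
```

```text
[-1.32650935 22.42796392 60.26992833] [-6.66731258e-04  7.97232998e-01  6.03670660e-01  9.14990481e-04] [0.92043773 5.69355353 0.76997678]
```

>>> {"name": "drive_tool", "arguments": {"commands": [[-0.003,0,0,0,0,0,225],[-0.002,0,0,0,0,0,225],[0,0,0,0,0,0,225]]}}

```text
clock: 13.95
tool_pos: [0.5028, -0.2034, 0.0603]
orientation: [-0.002, 0.796, 0.605, 0.003]
force: [3.7, 15.3, 2.1]
opening: 0.0102
grasp_force: 7.7
```

>>> {"name": "drive_tool", "arguments": {"commands": [[0.012,0,0,0,0,0,225],[0.005,0,-0.03,0,0,0,225],[-0.03,0,-0.05,0,0,0,225],[-0.04,0,0,0,0,0,225],[0,0,0,0,0,0,225]]}}

```text
clock: 14.58
tool_pos: [0.4847, -0.2652, 0.1406]
orientation: [0.001, 0.8, 0.6, -0.001]
force: [-1.2, -0.1, -1.1]
opening: 0.0098
grasp_force: 0.0
```

```bash
sed -i 's/T\[...,1\]>30/T[...,1]>0/' c.py; python3 c.py w14.png
```

```text
[ -1.4  -42.41 140.64] [ 0.   0.8  0.6 -0. ] [-1.19 -0.11 -1.11] 14.575
rib 466 [[-13.84   6.73  38.81]
 [ -0.64   9.35  40.56]
 [ 13.63  11.77  41.89]]
```

View pics/w14.png

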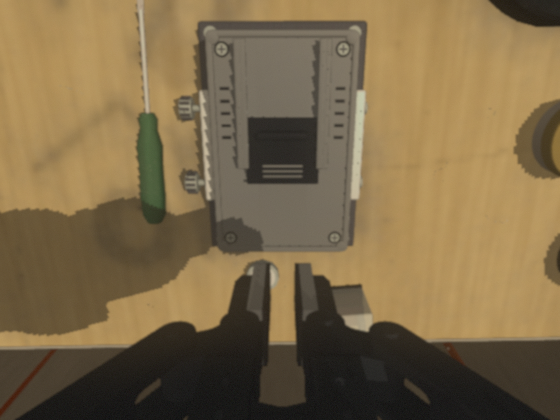

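The cover is shut over the cell: the rib travelled 37 mm between its stops, and nothing else on the bench moved.

```bash
python3 -c "
from plant import arm
print(arm.finish_job())"
```

```text
the job is handed in; nothing more can be done
None
```

The job is handed in: the new cell dropped flat in the well (measured about 2 mm below the case's back), the cover was pushed shut to its stop over it, and the arm backed clear at about 14.6 s; the judge's verdict was not shown.

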